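Cradle two tubes on the welding table

ROBOT

A 6-joint arm with a two-finger parallel gripper is mounted at the origin on the work surface. World frame = base frame: x ahead of the robot, y to its left, z up, the work surface at z = 0. Lengths are in mm, angles in rad, forces in N, time in s.
With the tool pointing down it reaches from about 400 to 925 mm from the base axis. Payload 12.5 kg.
Tool frame: the origin (TCP) lies at the very end of the fingers, on their centre line; the grasp point (between the pads) lies 19 mm behind it (env.grip_point_offset is the distance from the TCP to the grasp point, in mm); z points along the fingers, y is the direction in which the jaws open and shut (so a half turn about z gives the same grasp; the last joint's range is limited). The gripper opens to 95 mm and grips with 3 to 60 N. Pads are 20 mm wide; open, the fingers measure 119 mm over their backs; the gripper's body (75 mm by 180 mm) begins 59 mm behind the grasp point.
Start: joints at [-1.308, 0.491, 1.559, -0, 1.092, -0.106], TCP at [225.334, -582.985, 214.661] pointing down, gripper open.
Joint ranges: [-3.1, 3.1], [-0.84, 2.19], [0.05, 2.79], [-1.13, 4.28], [0.06, 2.93], [-2.69, 2.69]. Speed limits (rad/s): [2.22, 2.22, 2.79, 3.14, 3.14, 3.14].

INTERFACE

Orientations are given as [roll, pitch, yaw] about the fixed x, y, z axes, in that order (R = Rz(yaw) Ry(pitch) Rx(roll)).
In Python, from cell import env gives the robot as it stands.
- The arm moves only by the tool drive_tool, never from a script. Its argument "commands" is a list of rows, each an object of numbers: "dx", "dy", "dz": the shift along the world's x, y, z in mm; "yaw": the turn about the world's z in degrees. In form: [{"dx": .., "dy": .., "dz": .., "yaw": ..}, ...]. A call has 1 to 5 rows; each row shifts and turns the commanded pose from where the row before left it; what a row does not reach is not made up. A row lasts 1/12 s, in which the tool goes at most 41.7 mm and 7.16 degrees, less where a joint would pass 70% of its speed; a pose out of reach is approached as far as the arm can. A call with a gripper value outside its range is refused whole. "grip" is the opening, from 0 (shut) to 1 (fully open), set as the call begins (left out, the last holds). The fingers move at their own pace and stop on an object; the grip force is fixed at half the most. Time passes only in rows, so rows that do not move let the fingers close. It gives the time, the measured TCP pose, the force and the opening at its end, in the units of the state.
- env.state(): the state, without advancing time (a new reading comes with each control period).
- env.read_camera(name): name is "side" or "top" or "wrist"; returns the picture (480x640x3 uint8, red, green, blue); there is no depth.
- env.calibration(name): a dict with "intrinsics" (3x3 intrinsics, pixels), "dist_coeffs" ([k1, k2, p1, p2, k3] as OpenCV has them; the pictures are not rectified), "rvec" (rotation vector, rad) and "tvec" (3), from world to camera coordinates, as OpenCV has them. Camera axes: x right, y down, z forward; pixel columns grow to the right and rows downward; lengths in mm; the calibration is good to about 2 mm. A picture is of the moment at which its call begins: read the wrist's pose just before it. calibration takes no time and is no camera call; for the wrist camera it gives the pose at the moment of the call.
- env.job_done(): hands the job in, once; it reports no verdict.
Trained networks look in the newest picture that a camera, given by its name, has taken for a name from the list of things; names that differ only in an ending like _2 or _b are one class to them, and where a whole thing is asked for, a point or a joint stands for the part that bears it (a point fixed in the world has none). Each returns a list of dicts, best first, with "conf" (0 to 1); they miss things now and then, are a little off and sometimes report something else, mostly with a low value. They report only what shows in the picture. A call takes as long as a camera call. They do not tell look-alikes from the thing itself.
- env.trace(query, camera): "pixels" (480x640 bool, what is visible of it) and "pixel" ([column, row] in pixels, amid what is visible of it).
- env.place_of(query, camera): "pixel" ([column, row] in pixels: a listed point, or the origin of a listed thing).
The state is a dict: "t": time; "joints": joint angles; "qvel": joint speeds; "tau": joint torques, N m; "eef_pos": TCP position; "tcp_rot": TCP orientation; "ft_force": force on the tool from outside, world axes, zero at the start; "moment": the same for the moment, N m; "opening": opening from 0.0 (shut) to 1.0 (fully open).
Only numpy, scipy, OpenCV 4.12 (cv2) and the standard library are available. Lean on these libraries where they do the work, as an engineer would, in place of code of your own. Each camera call takes 0.05 s, during which the arm holds its last target.

TASK

Get the two round tubes ready for marking out: lay the dark steel tube in the blue V-cradle and the copper tube in the yellow V-cradle. Each tube should rest in both V-grooves of its cradle, roughly centred along its length, so that it cannot roll. Set them down rather than dropping them.

Things in the scene. Friction and masses are not known exactly. Their poses are not given: they have to be found in the camera images.
- steel_tube: Dark grey steel round tube, diameter 42 mm, 160 mm long, about 0.45 kg, lying on its side; it can roll. Origin: its centre, on its axis (21 mm above the table at the start); x runs along the tube, y and z turn as it rolls. Not to be confused with the square tube or the short upright offcut of the same steel.
- copper_tube: Copper-coloured round tube, diameter 35 mm, 160 mm long, about 0.28 kg, lying on its side; it can roll. Origin: its centre, on its axis (17.5 mm above the table at the start); x runs along the tube, y and z turn as it rolls. Not to be confused with the small copper elbow.
- blue_cradle: Blue steel V-cradle fixed to the table: base 130 x 84 x 10 mm with two upright V supports, 15 mm thick, centred 45 mm each side of its middle (free gap 75 mm). Both 90-degree grooves open upward in line along x; bottom 25 mm, upper edges 56 mm above the table, 62 mm apart. Origin: centre of the underside, on the table; x along the groove, z up. A 42 mm tube seated in it has its axis 55 mm above the origin.
- yellow_cradle: Yellow steel V-cradle fixed to the table: base 130 x 84 x 10 mm with two upright V supports, 15 mm thick, centred 45 mm each side of its middle (free gap 75 mm). Both 90-degree grooves open upward in line along x; bottom 25 mm, upper edges 56 mm above the table, 62 mm apart. Origin: centre of the underside, on the table; x along the groove, z up. A 35 mm tube seated in it has its axis 50 mm above the origin.
Not all that is in view belongs to the job. Leave any pink or purple look-alike of the steel_tube alone. What is shaped like the yellow_cradle but pink is not meant.

How it is judged:
By the outcome, as a careful person would: the job done as asked, in the order asked, and still so for the second after the job is handed in, with the robot touching nothing.
It also fails if it takes over 61 s, if anything falls off the work surface, if the arm or the gripper's body presses on something with over 40 N, if the wrist force passes 120 N, or if a joint passes its speed limit or range.

## Working session

There is one attempt and no reset: what is moved stays moved. The work goes in short steps, Python scripts to look and compute and a tool call to move; the robot and the scene stay as the last step left them, time stands still between calls to the robot, and variables do not carry over. Pictures are saved under pics/ and viewed, and the job is handed in when it is done.

Besides the shell and the picture viewer there is one more tool, called in YAML: its name, and indented under it one key for each argument. drive_tool: Moves the arm, as the interface text tells. Its arguments: {"type":"object","properties":{"commands":{"type":"array"},"grip":{"type":"number"}},"required":["commands"]}

```bash
mkdir -p pics; ls; cat > h.py <<'E'
import numpy as np, cv2
from cell import env
def save(name,fn):
    im=env.read_camera(name); cv2.imwrite('pics/'+fn,cv2.cvtColor(im,cv2.COLOR_RGB2BGR)); return im
def ray(cal,px,z):
    K=np.array(cal['intrinsics'],float);d=np.array(cal['dist_coeffs'],float)
    R=cv2.Rodrigues(np.array(cal['rvec'],float))[0];t=np.array(cal['tvec'],float).ravel()
    p=cv2.undistortPoints(np.array(px,float).reshape(-1,1,2),K,d).reshape(-1,2)
    D=np.c_[p,np.ones(len(p))]@R; C=-R.T@t
    return C+D*((z-C[2])/D[:,2])[:,None]
E
python3 - <<'E'
from h import *
save('top','top0.png'); save('side','side0.png')
c=env.calibration('top')
for q,z in [('steel_tube',21),('copper_tube',17.5),('blue_cradle',0),('yellow_cradle',0)]:
    for r in env.place_of(q,'top'): print(q,r,ray(c,r['pixel'],z).round(1))
    for r in env.trace(q,'top'):
        ys,xs=np.nonzero(r['pixels']); w=ray(c,np.c_[xs,ys],z)
        m=w.mean(0); u,s,v=np.linalg.svd(w-m,full_matrices=False)
        print(' trace',r['conf'],r['pixel'],m.round(1),'dir',np.degrees(np.arctan2(v[0,1],v[0,0])).round(1),'ext',np.ptp((w-m)@v[0]).round(),np.ptp((w-m)@v[1]).round())
print(env.state())
E
```

```text
pics
steel_tube {'pixel': [166.7, 337.7], 'conf': 0.7} [[201.8 324.6  21. ]]
steel_tube {'pixel': [492.0, 225.9], 'conf': 0.67} [[ 479.  -464.3   21. ]]
steel_tube {'pixel': [294.7, 233.3], 'conf': 0.61} [[457.6  18.1  21. ]]
 trace 0.83 [166.3, 337.5] [200.5 329.7  21. ] dir 126.0 ext 173.0 44.0
 trace 0.62 [295.5, 230.9] [463.2  11.2  21. ] dir 96.3 ext 165.0 42.0
 trace 0.58 [493.5, 226.8] [ 479.9 -462.    21. ] dir -122.4 ext 166.0 44.0
copper_tube {'pixel': [289.3, 165.3], 'conf': 0.63} [[628.5  33.9  17.5]]
 trace 0.73 [287.6, 166.5] [629.8  36.9  17.5] dir 101.3 ext 163.0 41.0
 trace 0.74 [406.4, 235.6] [ 454.  -257.7    0. ] dir -158.1 ext 130.0 89.0
yellow_cradle {'pixel': [169.2, 241.5], 'conf': 0.65} [[437.  333.2   0. ]]
yellow_cradle {'pixel': [340.8, 286.7], 'conf': 0.58} [[327.9 -96.3   0. ]]
 trace 0.92 [167.5, 240.7] [442.5 336.4   0. ] dir 176.1 ext 134.0 98.0
 trace 0.81 [340.5, 285.5] [329.7 -94.7  -0. ] dir 153.4 ext 132.0 87.0
{'t': 0.5, 'joints': array([-1.30757769e+00,  4.90896699e-01,  1.55897124e+00,  3.76557404e-05,
        1.09168907e+00, -1.05595346e-01]), 'qvel': array([-1.09881780e-03, -8.99705782e-05,  6.02835195e-04, -7.47502906e-06,
       -1.46904878e-04, -6.29997006e-04]), 'tau': array([-1.30230175e-03, -6.12053633e+01, -2.58285195e+01,  6.91367453e-02,
        4.48723475e-02, -2.84863069e-05]), 'eef_pos': array([ 225.34712806, -582.94599853,  214.63842342]), 'tcp_rot': array([ 3.14155369e+00, -2.94738753e-05,  3.68796628e-01]), 'ft_force': array([-0.04533297,  0.30845583,  0.49960204]), 'moment': array([-0.06639487,  0.0407331 ,  0.00818703]), 'opening': 0.9975706150055875}
```

View pics/top0.png

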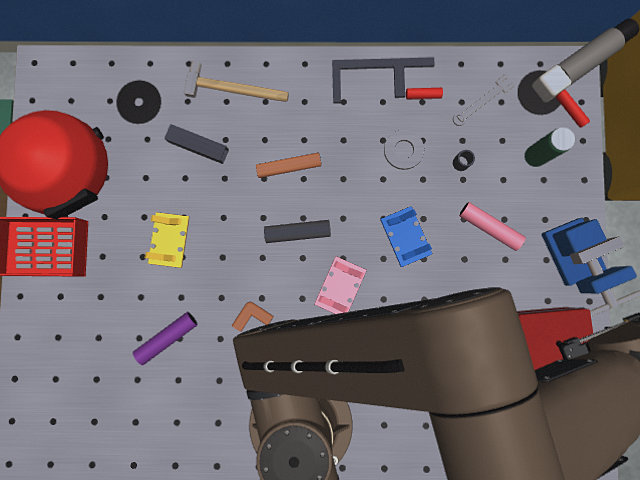

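View pics/side0.png

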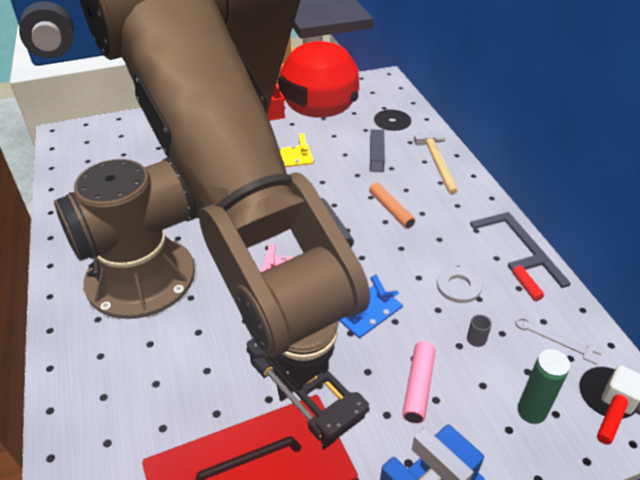

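```bash
python3 - <<'E'
import cv2,numpy as np
a=cv2.imread('pics/top0.png')
f=lambda x,y,w=50,h=50:cv2.resize(a[y-h:y+h,x-w:x+w],(390,290),interpolation=cv2.INTER_CUBIC)
f=lambda x,y:cv2.resize(a[y-37:y+37,x-50:x+50],(400,296),interpolation=cv2.INTER_CUBIC)
cv2.imwrite('pics/z.png',np.vstack([np.hstack([f(195,143),f(297,231)]),np.hstack([f(168,240),f(406,236)])]))
E
```

```text
(no output)
```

View pics/z.png

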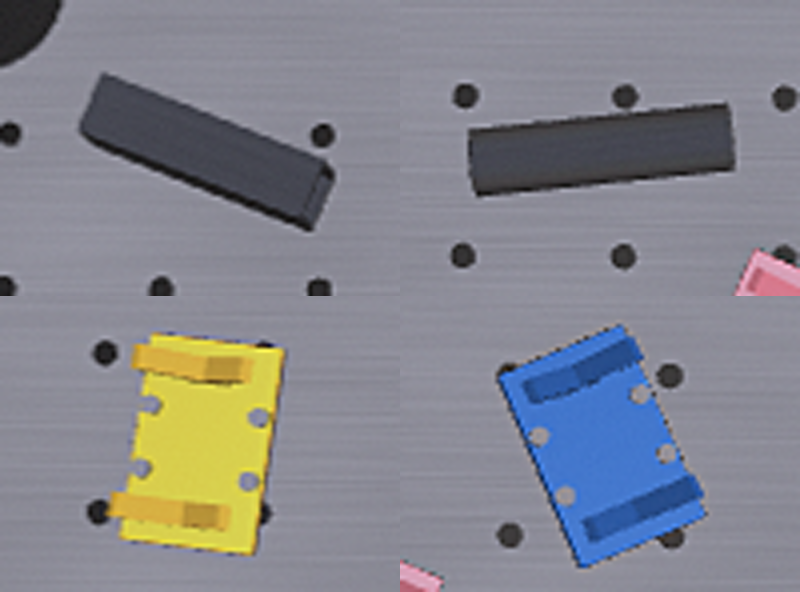

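drive_tool:
  commands:
    - {"dx": 12,"dy": 36,"dz": 0,"yaw": 5}
    - {"dx": 12,"dy": 36,"dz": 0,"yaw": 5}
    - {"dx": 12,"dy": 36,"dz": 0,"yaw": 5}
    - {"dx": 12,"dy": 36,"dz": 0,"yaw": 5}
    - {"dx": 12,"dy": 36,"dz": 0,"yaw": 5}

```text
t: 0.92
eef_pos: [285.5, -401.3, 214.7]
tcp_rot: [3.141, 0.0, 0.809]
ft_force: [1.0, 0.0, 0.1]
opening: 1.002
```

drive_tool:
  commands:
    - {"dx": 12,"dy": 36,"dz": 0,"yaw": 5}
    - {"dx": 12,"dy": 36,"dz": 0,"yaw": 5}
    - {"dx": 12,"dy": 36,"dz": 0,"yaw": 5}
    - {"dx": 12,"dy": 36,"dz": 0,"yaw": 5}
    - {"dx": 12,"dy": 36,"dz": 0,"yaw": 5}

```text
t: 1.33
eef_pos: [345.5, -221.3, 214.9]
tcp_rot: [3.141, 0.0, 1.245]
ft_force: [0.8, -0.3, 0.7]
opening: 1.001
```

drive_tool:
  commands:
    - {"dx": 14,"dy": 36,"dz": 0,"yaw": 5}
    - {"dx": 14,"dy": 36,"dz": 0,"yaw": 5}
    - {"dx": 14,"dy": 36,"dz": 0,"yaw": 5}
    - {"dx": 14,"dy": 36,"dz": 0,"yaw": 5}
    - {"dx": 14,"dy": 36,"dz": 0,"yaw": 5}

```text
t: 1.75
eef_pos: [415.7, -41.1, 215.0]
tcp_rot: [3.141, 0.0, 1.682]
ft_force: [1.6, 0.3, -0.2]
opening: 0.995
```

```bash
python3 - <<'E'
from h import *
s=env.state();print(s['t'],s['eef_pos'],np.degrees(s['tcp_rot']),s['joints'])
c=env.calibration('wrist');save('wrist','w1.png')
R=cv2.Rodrigues(np.array(c['rvec'],float))[0];print(-R.T@np.ravel(c['tvec']),R[2])
E
```

```text
1.75 [415.67909841 -41.07886941 215.00037353] [1.79947804e+02 1.89683905e-02 9.63731121e+01] [-2.56945375e-01  1.94620215e-01  2.03455455e+00  2.40451890e-05
  9.11448789e-01 -3.68192037e-01]
[405.24857964  42.83809893 385.41506724] [ 0.03309144 -0.29676974 -0.95437554]
```

View pics/w1.png

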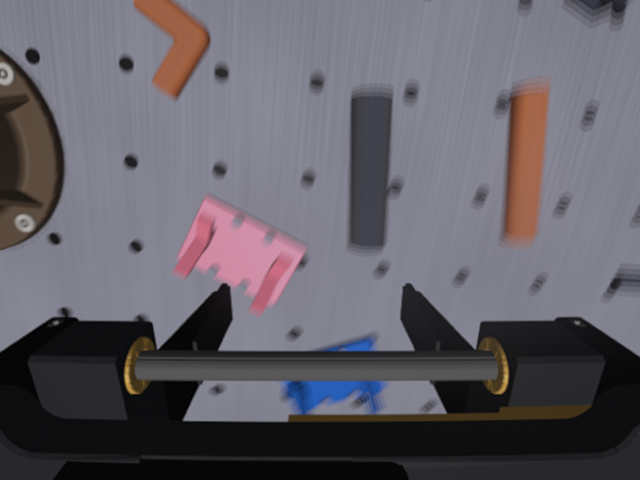

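```bash
cat >> h.py <<'E'
from scipy.optimize import minimize
def proj(c,P): 
    return cv2.projectPoints(np.array(P,float),np.array(c['rvec'],float),np.array(c['tvec'],float),np.array(c['intrinsics'],float),np.array(c['dist_coeffs'],float))[0].reshape(-1,2)
def cyl(r,L=160):
    a=np.linspace(0,2*np.pi,48,endpoint=False)
    return [np.array([[x,r*np.cos(t),r*np.sin(t)] for x in np.linspace(-L/2,L/2,5) for t in a])]
def box(x0,x1,y0,y1,z0,z1): return np.array([[x,y,z] for x in(x0,x1) for y in(y0,y1) for z in(z0,z1)])
def cradle():
    parts=[box(-65,65,-42,42,0,10)]
    for s in(-45,45):
        for g in(-1,1):
            parts.append(np.array([[x,y,z] for x in(s-7.5,s+7.5) for y,z in((0,10),(0,25),(g*31,56),(g*36,56),(g*36,10))]))
    return parts
def render(c,parts,x,y,z,th,S=4):
    R=np.array([[np.cos(th),-np.sin(th),0],[np.sin(th),np.cos(th),0],[0,0,1]])
    m=np.zeros((480*2,640*2),np.uint8)
    for p in parts:
        q=proj(c,p@R.T+[x,y,z]); h=cv2.convexHull((q*2+.5).astype(np.float32))
        cv2.fillConvexPoly(m,np.round(h*16).astype(np.int32),255,cv2.LINE_AA,4)
    return cv2.resize(m,(640,480),interpolation=cv2.INTER_AREA)/255.
def fit(c,mask,parts,z,x,y,thdeg):
    mk=mask.astype(float)
    def f(p):
        m=render(c,parts,x+p[0],y+p[1],z,np.radians(thdeg+p[2])); return 1-np.minimum(m,mk).sum()/np.maximum(m,mk).sum()
    r=minimize(f,[0,0,0],method='Nelder-Mead',options=dict(initial_simplex=[[-4,-4,-3],[8,-2,-1],[-2,8,1],[1,1,6]],xatol=.05,fatol=1e-5,maxiter=200))
    return np.r_[x+r.x[0],y+r.x[1],thdeg+r.x[2],1-r.fun]
E
python3 - <<'E'
from h import *
c=env.calibration('top')
def run(cam,c,q,parts,z,inits):
    for r in env.trace(q,cam):
        for i in inits:
            p=ray(c,r['pixel'],z)[0]
            if np.hypot(p[0]-i[0],p[1]-i[1])<60: print(cam,q,round(r['conf'],2),fit(c,r['pixels'],parts,z,*i).round(2))
S=(460,14,96.3);C=(629,36,101.3)
run('top',c,'blue_cradle',cradle(),0,[(454,-258,22)])
run('top',c,'yellow_cradle',cradle(),0,[(440,335,176)])
run('top',c,'steel_tube',cyl(21),21,[S]);run('top',c,'copper_tube',cyl(17.5),17.5,[C])
c=env.calibration('wrist');save('wrist','w2.png')
run('wrist',c,'steel_tube',cyl(21),21,[S]);run('wrist',c,'copper_tube',cyl(17.5),17.5,[C])
print(env.state()['t'])
E
```

```text
top blue_cradle 0.74 [ 453.67 -256.85   21.92    0.92]
top yellow_cradle 0.92 [441.77 333.68 173.23   0.95]
top steel_tube 0.62 [463.28  11.77  96.26   0.92]
top copper_tube 0.73 [629.89  36.11 101.43   0.94]
wrist steel_tube 0.88 [462.9   12.6   96.18   0.95]
wrist copper_tube 0.9 [630.39  36.71 101.3    0.96]
2.15
```

drive_tool:
  commands:
    - {"dx": 24,"dy": 28,"dz": 0,"yaw": 0}
    - {"dx": 24,"dy": 27,"dz": 0,"yaw": 0}
    - {"dz": -35}
    - {"dz": -35}
    - {"dz": 0}

```text
invalid input
```

drive_tool:
  commands:
    - {"dz": 0}

```text
invalid input
```

drive_tool:
  commands:
    - {"dx": 24,"dy": 28,"dz": 0,"yaw": 0}
    - {"dx": 24,"dy": 27,"dz": 0,"yaw": 0}
    - {"dx": 0,"dy": 0,"dz": -35,"yaw": 0}
    - {"dx": 0,"dy": 0,"dz": -35,"yaw": 0}
    - {"dx": 0,"dy": 0,"dz": 0,"yaw": 0}

```text
t: 2.57
eef_pos: [461.0, 11.5, 140.3]
tcp_rot: [-3.134, -0.002, 1.676]
ft_force: [-0.3, 0.3, -0.1]
opening: 1.0
```

drive_tool:
  commands:
    - {"dx": 0,"dy": 0,"dz": 0,"yaw": 0}

```text
t: 2.65
eef_pos: [462.7, 11.1, 144.2]
tcp_rot: [-3.138, -0.001, 1.676]
ft_force: [-0.1, -0.3, 0.7]
opening: 1.003
```

drive_tool:
  commands:
    - {"dx": 0,"dy": 1,"dz": -35,"yaw": 0}
    - {"dx": 0,"dy": 0,"dz": -35,"yaw": 0}
    - {"dx": 0,"dy": 0,"dz": -30,"yaw": 0}
    - {"dx": 0,"dy": 0,"dz": -20,"yaw": 0}
    - {"dx": 0,"dy": 0,"dz": 0,"yaw": 0}

```text
t: 3.07
eef_pos: [463.2, 12.2, 23.6]
tcp_rot: [-3.139, -0.001, 1.676]
ft_force: [0.1, -0.4, 1.2]
opening: 1.0
```

drive_tool:
  commands:
    - {"dx": 0,"dy": 0,"dz": -10,"yaw": 0}
    - {"dx": 0,"dy": 0,"dz": -6,"yaw": 0}
    - {"dx": 0,"dy": 0,"dz": -3,"yaw": 0}
    - {"dx": 0,"dy": 0,"dz": 0,"yaw": 0}
    - {"dx": 0,"dy": 0,"dz": 0,"yaw": 0}

```text
t: 3.48
eef_pos: [463.8, 12.8, 6.7]
tcp_rot: [3.14, 0.0, 1.678]
ft_force: [-0.6, -0.1, 0.6]
opening: 0.996
```

```bash
python3 - <<'E'
from h import *
s=env.state();print(s['t'],s['eef_pos'],np.degrees(s['tcp_rot']),s['ft_force'])
save('wrist','w3.png')
E
```

```text
3.4833 [463.84535646  12.81936919   6.67259266] [1.79921551e+02 1.69384247e-02 9.61138794e+01] [-0.60099479 -0.13143613  0.63503796]
```

View pics/w3.png

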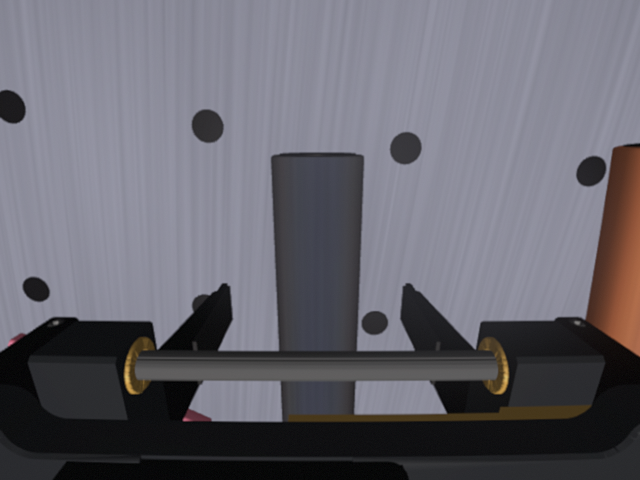

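The tube (cols 273–362) sits midway between the fingers (cols 230, 404). Close.

drive_tool:
  commands:
    - {"dx": 0,"dy": 0,"dz": -3,"yaw": 0}
    - {"dx": 0,"dy": 0,"dz": 0,"yaw": 0}

```text
t: 3.7
eef_pos: [463.4, 13.0, 2.7]
tcp_rot: [3.141, 0.0, 1.678]
ft_force: [0.4, 0.6, -0.6]
opening: 0.997
```

drive_tool:
  commands:
    - {"dx": 0,"dy": 0,"dz": 0,"yaw": 0}
    - {"dx": 0,"dy": 0,"dz": 0,"yaw": 0}
    - {"dx": 0,"dy": 0,"dz": 0,"yaw": 0}
    - {"dx": 0,"dy": 0,"dz": 0,"yaw": 0}
    - {"dx": 0,"dy": 0,"dz": 0,"yaw": 0}
  grip: 0.2

```text
t: 4.12
eef_pos: [463.3, 13.0, 2.7]
tcp_rot: [3.142, 0.0, 1.678]
ft_force: [-0.4, -0.7, -0.7]
opening: 0.707
```

drive_tool:
  commands:
    - {"dx": 0,"dy": 0,"dz": 0,"yaw": 0}
    - {"dx": 0,"dy": 0,"dz": 0,"yaw": 0}
    - {"dx": 0,"dy": 0,"dz": 0,"yaw": 0}
    - {"dx": 0,"dy": 0,"dz": 0,"yaw": 0}
    - {"dx": 0,"dy": 0,"dz": 0,"yaw": 0}

```text
t: 4.53
eef_pos: [463.5, 13.0, 2.7]
tcp_rot: [3.141, 0.0, 1.678]
ft_force: [-0.0, 0.5, -0.0]
opening: 0.437
```

drive_tool:
  commands:
    - {"dx": 0,"dy": 0,"dz": 0,"yaw": 0}
    - {"dx": 0,"dy": 0,"dz": 0,"yaw": 0}
    - {"dx": 0,"dy": 0,"dz": 0,"yaw": 0}

```text
t: 4.78
eef_pos: [463.5, 13.0, 2.7]
tcp_rot: [3.141, 0.0, 1.678]
ft_force: [1.5, 0.2, -1.3]
opening: 0.438
```

drive_tool:
  commands:
    - {"dx": 0,"dy": 0,"dz": 10,"yaw": 0}
    - {"dx": 0,"dy": 0,"dz": 20,"yaw": 0}
    - {"dx": 0,"dy": 0,"dz": 25,"yaw": 0}
    - {"dx": 0,"dy": 0,"dz": 30,"yaw": 0}
    - {"dx": 0,"dy": 0,"dz": 25,"yaw": 0}

```text
t: 5.2
eef_pos: [462.6, 13.1, 114.6]
tcp_rot: [-3.141, -0.0, 1.678]
ft_force: [-0.4, 0.7, -3.8]
opening: 0.433
```

drive_tool:
  commands:
    - {"dx": 0,"dy": 0,"dz": 10,"yaw": 0}
    - {"dx": 0,"dy": 0,"dz": 0,"yaw": 0}
    - {"dx": 0,"dy": 0,"dz": 0,"yaw": 0}

```text
t: 5.45
eef_pos: [462.9, 13.1, 123.0]
tcp_rot: [3.141, 0.0, 1.678]
ft_force: [0.2, -0.6, -4.0]
opening: 0.433
```

```bash
python3 - <<'E'
from h import *
s=env.state();print(s['t'],s['eef_pos'],np.degrees(s['tcp_rot']),s['ft_force'],s['moment'],s['opening'])
save('wrist','w4.png')
E
```

```text
5.45 [462.94360864  13.0657705  123.01539239] [1.79969994e+02 4.82900079e-03 9.61283287e+01] [ 0.1843126  -0.55593718 -4.02169422] [ 0.02768405 -0.06015304 -0.00473289] 0.4330955836901328
```

View pics/w4.png

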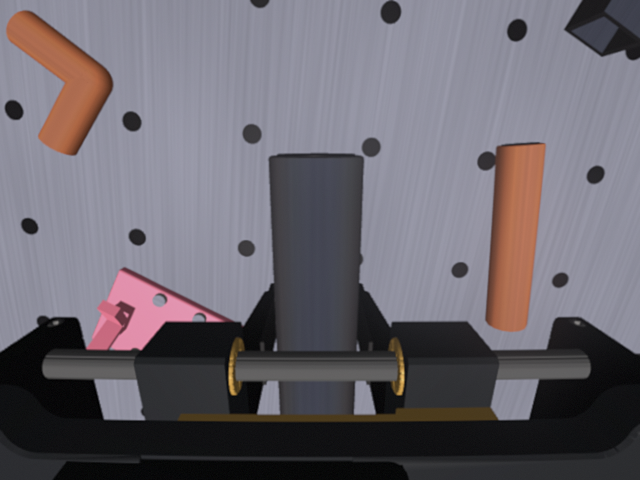

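drive_tool:
  commands:
    - {"dx": -9,"dy": -26,"dz": 6,"yaw": -6.2}
    - {"dx": -9,"dy": -26,"dz": 6,"yaw": -6.2}
    - {"dx": -9,"dy": -26,"dz": 6,"yaw": -6.2}
    - {"dx": -9,"dy": -26,"dz": 6,"yaw": -6.2}
    - {"dx": -9,"dy": -26,"dz": 6,"yaw": -6.2}

```text
t: 5.92
eef_pos: [417.0, -117.8, 151.6]
tcp_rot: [-3.139, 0.0, 1.132]
ft_force: [0.1, 0.2, -3.4]
opening: 0.438
```

drive_tool:
  commands:
    - {"dx": -9,"dy": -26,"dz": 6,"yaw": -6.2}
    - {"dx": -9,"dy": -26,"dz": 6,"yaw": -6.2}
    - {"dx": -9,"dy": -26,"dz": 6,"yaw": -6.2}
    - {"dx": -9,"dy": -26,"dz": 6,"yaw": -6.2}
    - {"dx": -9,"dy": -26,"dz": 6,"yaw": -6.2}

```text
t: 6.33
eef_pos: [372.1, -247.8, 181.6]
tcp_rot: [-3.139, 0.001, 0.59]
ft_force: [1.2, -0.8, -3.2]
opening: 0.435
```

drive_tool:
  commands:
    - {"dx": -9,"dy": -26,"dz": 0,"yaw": -6}
    - {"dx": -9,"dy": -26,"dz": 0,"yaw": -6}
    - {"dx": 0,"dy": 0,"dz": 0,"yaw": 0}
    - {"dx": 0,"dy": 0,"dz": 0,"yaw": 0}
    - {"dx": 0,"dy": 0,"dz": 0,"yaw": 0}

```text
t: 6.75
eef_pos: [354.9, -298.2, 181.6]
tcp_rot: [-3.139, 0.001, 0.387]
ft_force: [0.6, -0.0, -3.4]
opening: 0.437
```

```bash
cat >> h.py <<'E'
def run(cam,c,q,parts,z,inits):
    for r in env.trace(q,cam):
        for i in inits:
            p=ray(c,r['pixel'],z)[0]
            if np.hypot(p[0]-i[0],p[1]-i[1])<60: print(cam,q,round(r['conf'],2),fit(c,r['pixels'],parts,z,*i).round(2))
E
python3 - <<'E'
from h import *
s=env.state();print(s['t'],s['eef_pos'],np.degrees(s['tcp_rot']),s['ft_force'],s['moment'],s['opening'])
c=env.calibration('wrist');save('wrist','w5.png')
run('wrist',c,'blue_cradle',cradle(),0,[(454,-257,22)])
E
```

```text
6.75 [ 354.88814576 -298.24927424  181.56612055] [-1.79852762e+02  4.66140629e-02  2.21756064e+01] [ 6.13089065e-01 -3.04042919e-03 -3.42331671e+00] [ 0.00341977 -0.03450489 -0.01347557] 0.43674161351958696
wrist blue_cradle 0.85 [ 453.67 -256.45   23.09    0.76]
```

View pics/w5.png

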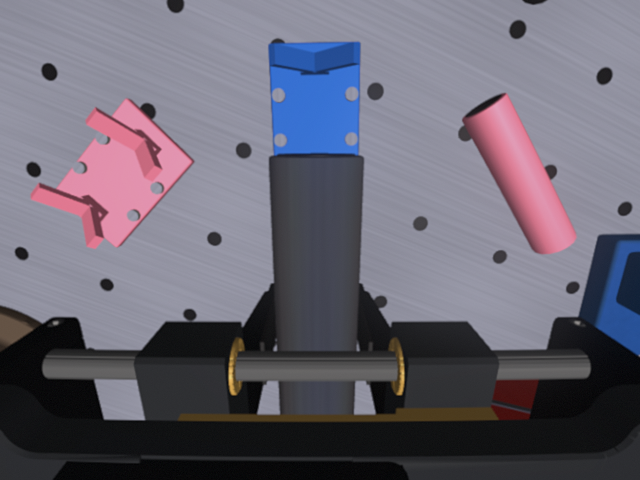

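drive_tool:
  commands:
    - {"dx": 25,"dy": 10,"dz": 0,"yaw": 0}
    - {"dx": 25,"dy": 11,"dz": 0,"yaw": 0}
    - {"dx": 25,"dy": 11,"dz": -10,"yaw": 0}
    - {"dx": 23.5,"dy": 9.5,"dz": -20,"yaw": 0}
    - {"dx": 0,"dy": 0,"dz": -25,"yaw": 0}

```text
t: 7.27
eef_pos: [458.0, -255.7, 128.0]
tcp_rot: [3.138, -0.003, 0.39]
ft_force: [-0.1, 0.4, -5.2]
opening: 0.435
```

drive_tool:
  commands:
    - {"dx": 0,"dy": 0,"dz": -25,"yaw": 0}
    - {"dx": 0,"dy": 0,"dz": -10,"yaw": 0}
    - {"dx": 0,"dy": 0,"dz": 0,"yaw": 0}
    - {"dx": 0,"dy": 0,"dz": 0,"yaw": 0}
    - {"dx": 0,"dy": 0,"dz": 0,"yaw": 0}

```text
t: 7.68
eef_pos: [454.3, -257.8, 93.9]
tcp_rot: [3.14, -0.001, 0.386]
ft_force: [0.3, -0.6, -3.8]
opening: 0.434
```

```bash
python3 - <<'E'
from h import *
s=env.state();print(s['t'],s['eef_pos'],np.degrees(s['tcp_rot']),s['ft_force'],s['moment'],s['opening'])
save('wrist','w6.png');save('side','side6.png')
E
```

```text
7.6833 [ 454.32862251 -257.75784837   93.8866587 ] [ 1.79911503e+02 -5.07735678e-02  2.21423610e+01] [ 0.34051381 -0.60505257 -3.78900932] [-0.01684537 -0.03064567  0.00261558] 0.4340443452113084
```

View pics/w6.png

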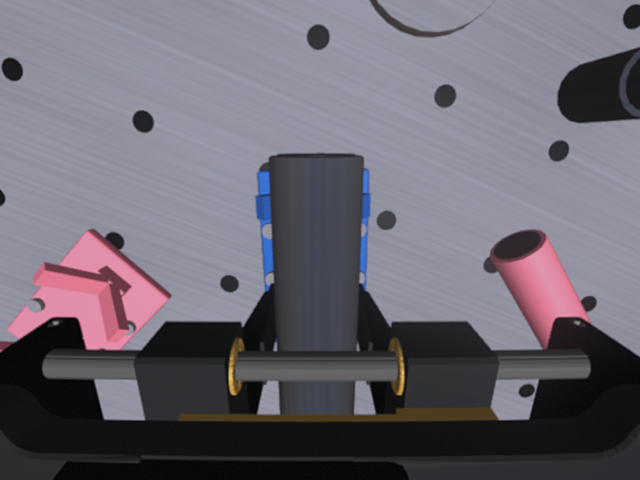

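View pics/side6.png

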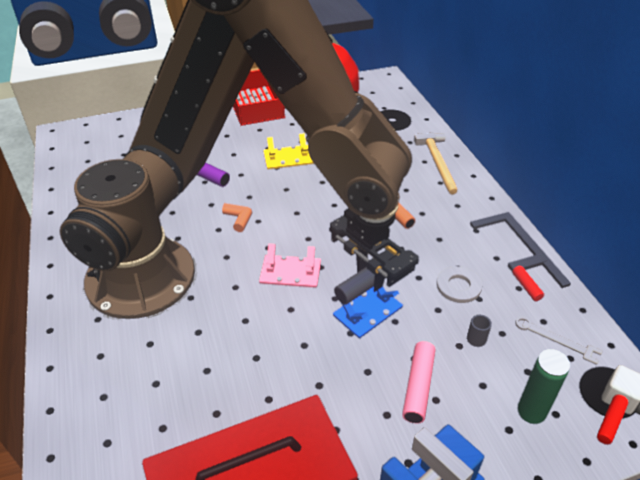

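drive_tool:
  commands:
    - {"dx": 0,"dy": 0,"dz": -20,"yaw": 0}
    - {"dx": 0,"dy": 0,"dz": -15,"yaw": 0}
    - {"dx": 0,"dy": 0,"dz": -8,"yaw": 0}
    - {"dx": 0,"dy": 0,"dz": 0,"yaw": 0}
    - {"dx": 0,"dy": 0,"dz": 0,"yaw": 0}

```text
t: 8.2
eef_pos: [454.0, -257.7, 50.2]
tcp_rot: [3.141, -0.0, 0.386]
ft_force: [0.1, -0.6, -3.8]
opening: 0.436
```

drive_tool:
  commands:
    - {"dx": 0,"dy": 0,"dz": -3,"yaw": 0}
    - {"dx": 0,"dy": 0,"dz": -2,"yaw": 0}
    - {"dx": 0,"dy": 0,"dz": -2,"yaw": 0}
    - {"dx": 0,"dy": 0,"dz": 0,"yaw": 0}
    - {"dx": 0,"dy": 0,"dz": 0,"yaw": 0}

```text
t: 8.62
eef_pos: [453.8, -257.5, 42.7]
tcp_rot: [3.141, 0.0, 0.386]
ft_force: [0.1, -0.4, -3.5]
opening: 0.434
```

drive_tool:
  commands:
    - {"dx": 0,"dy": 0,"dz": -2,"yaw": 0}
    - {"dx": 0,"dy": 0,"dz": -1,"yaw": 0}
    - {"dx": 0,"dy": 0,"dz": 0,"yaw": 0}
    - {"dx": 0,"dy": 0,"dz": 0,"yaw": 0}

```text
t: 8.95
eef_pos: [453.8, -257.5, 39.6]
tcp_rot: [-3.142, 0.0, 0.386]
ft_force: [-0.1, -0.0, -4.4]
opening: 0.435
```

drive_tool:
  commands:
    - {"dx": 0,"dy": 0,"dz": -1,"yaw": 0}
    - {"dx": 0,"dy": 0,"dz": 0,"yaw": 0}
    - {"dx": 0,"dy": 0,"dz": 0,"yaw": 0}

```text
t: 9.2
eef_pos: [453.8, -257.5, 38.6]
tcp_rot: [-3.142, 0.0, 0.386]
ft_force: [0.5, 0.7, -3.9]
opening: 0.434
```

drive_tool:
  commands:
    - {"dx": 0,"dy": 0,"dz": -1,"yaw": 0}
    - {"dx": 0,"dy": 0,"dz": 0,"yaw": 0}
    - {"dx": 0,"dy": 0,"dz": 0,"yaw": 0}

```text
t: 9.45
eef_pos: [453.8, -257.5, 37.7]
tcp_rot: [3.142, -0.0, 0.386]
ft_force: [-0.5, 0.4, -2.7]
opening: 0.435
```

drive_tool:
  commands:
    - {"dx": 0,"dy": 0,"dz": -0.7,"yaw": 0}
    - {"dx": 0,"dy": 0,"dz": 0,"yaw": 0}
    - {"dx": 0,"dy": 0,"dz": 0,"yaw": 0}

```text
t: 9.7
eef_pos: [453.8, -257.5, 37.1]
tcp_rot: [3.142, 0.0, 0.386]
ft_force: [-1.2, 0.7, 0.1]
opening: 0.44
```

drive_tool:
  commands:
    - {"dx": 0,"dy": 0,"dz": -0.5,"yaw": 0}
    - {"dx": 0,"dy": 0,"dz": 0,"yaw": 0}
    - {"dx": 0,"dy": 0,"dz": 0,"yaw": 0}

```text
t: 9.95
eef_pos: [453.8, -257.4, 36.9]
tcp_rot: [3.141, -0.0, 0.386]
ft_force: [-2.7, 3.0, 6.2]
opening: 0.436
```

drive_tool:
  commands:
    - {"dx": 0,"dy": 0,"dz": 0,"yaw": 0}
    - {"dx": 0,"dy": 0,"dz": 0,"yaw": 0}
    - {"dx": 0,"dy": 0,"dz": 0,"yaw": 0}
    - {"dx": 0,"dy": 0,"dz": 0,"yaw": 0}
    - {"dx": 0,"dy": 0,"dz": 0,"yaw": 0}
  grip: 0.8

```text
t: 10.37
eef_pos: [453.9, -257.6, 36.4]
tcp_rot: [3.141, -0.0, 0.386]
ft_force: [0.3, -0.1, 0.3]
opening: 0.731
```

drive_tool:
  commands:
    - {"dx": 0,"dy": 0,"dz": 0,"yaw": 0}
    - {"dx": 0,"dy": 0,"dz": 10,"yaw": 0}
    - {"dx": 0,"dy": 0,"dz": 25,"yaw": 0}
    - {"dx": 0,"dy": 0,"dz": 30,"yaw": 0}
    - {"dx": 0,"dy": 0,"dz": 35,"yaw": 0}

```text
t: 10.78
eef_pos: [453.2, -257.0, 137.4]
tcp_rot: [-3.14, 0.001, 0.386]
ft_force: [0.3, 0.2, -0.6]
opening: 0.8
```

drive_tool:
  commands:
    - {"dx": 0,"dy": 0,"dz": 30,"yaw": 0}
    - {"dx": 0,"dy": 0,"dz": 20,"yaw": 0}
    - {"dx": 0,"dy": 0,"dz": 0,"yaw": 0}
    - {"dx": 0,"dy": 0,"dz": 0,"yaw": 0}
  grip: 1.0

```text
t: 11.12
eef_pos: [454.0, -257.6, 187.8]
tcp_rot: [3.139, -0.001, 0.386]
ft_force: [0.3, 0.6, -1.2]
opening: 0.983
```

```bash
python3 - <<'E'
from h import *
s=env.state();print(s['t'],s['eef_pos'],np.degrees(s['tcp_rot']),s['ft_force'],s['opening'])
c=env.calibration('wrist');save('wrist','w7.png');
run('wrist',c,'steel_tube',cyl(21),55,[(454,-257,22)])
E
```

```text
11.1167 [ 453.9731846  -257.55288499  187.76385089] [ 1.79870959e+02 -7.53565668e-02  2.21316856e+01] [ 0.33574332  0.57805037 -1.24820534] 0.983398829867006
wrist steel_tube 0.88 [ 453.37 -257.01   23.12    0.97]
```

View pics/w7.png

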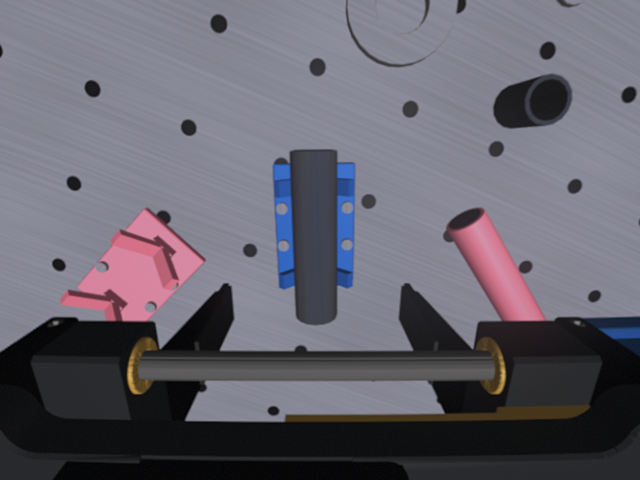

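The steel tube (cols 291–336, rows 150–323) lies symmetrically in both blue V's. Now the copper tube.

drive_tool:
  commands:
    - {"dx": 14.5,"dy": 24.5,"dz": 0,"yaw": 6.6}
    - {"dx": 14.5,"dy": 24.5,"dz": 0,"yaw": 6.6}
    - {"dx": 14.5,"dy": 24.5,"dz": 0,"yaw": 6.6}
    - {"dx": 14.5,"dy": 24.5,"dz": 0,"yaw": 6.6}
    - {"dx": 14.5,"dy": 24.5,"dz": 0,"yaw": 6.6}

```text
t: 11.63
eef_pos: [526.3, -133.6, 185.0]
tcp_rot: [-3.139, 0.001, 0.968]
ft_force: [0.4, -0.5, -0.5]
opening: 1.001
```

drive_tool:
  commands:
    - {"dx": 14.5,"dy": 24.5,"dz": 0,"yaw": 6.6}
    - {"dx": 14.5,"dy": 24.5,"dz": 0,"yaw": 6.6}
    - {"dx": 14.5,"dy": 24.5,"dz": 0,"yaw": 6.6}
    - {"dx": 14.5,"dy": 24.5,"dz": 0,"yaw": 6.6}
    - {"dx": 14.5,"dy": 24.5,"dz": 0,"yaw": 6.6}

```text
t: 12.05
eef_pos: [598.9, -11.1, 184.8]
tcp_rot: [-3.139, -0.0, 1.544]
ft_force: [-0.8, -1.8, -0.1]
opening: 0.998
```

drive_tool:
  commands:
    - {"dx": 15,"dy": 24.5,"dz": -10,"yaw": 6.6}
    - {"dx": 16,"dy": 24.5,"dz": -30,"yaw": 6.6}
    - {"dx": 0,"dy": 0,"dz": -30,"yaw": 0}
    - {"dx": 0,"dy": 0,"dz": 0,"yaw": 0}
    - {"dx": 0,"dy": 0,"dz": 0,"yaw": 0}

```text
t: 12.47
eef_pos: [628.5, 36.4, 114.6]
tcp_rot: [-3.137, -0.001, 1.768]
ft_force: [-0.2, -0.1, 1.0]
opening: 1.001
```

```bash
python3 - <<'E'
from h import *
s=env.state();print(s['t'],s['eef_pos'],np.degrees(s['tcp_rot']),s['ft_force'],s['opening'])
c=env.calibration('wrist');save('wrist','w8.png');
run('wrist',c,'copper_tube',cyl(17.5),17.5,[(630,36.5,101.3)])
E
```

```text
12.4667 [628.53054545  36.41488291 114.59620212] [-1.79712599e+02 -6.58144238e-02  1.01306826e+02] [-0.16570106 -0.07127403  0.99515169] 1.0005051010182497
wrist copper_tube 0.69 [629.87  36.93 101.69   0.94]
```

View pics/w8.png

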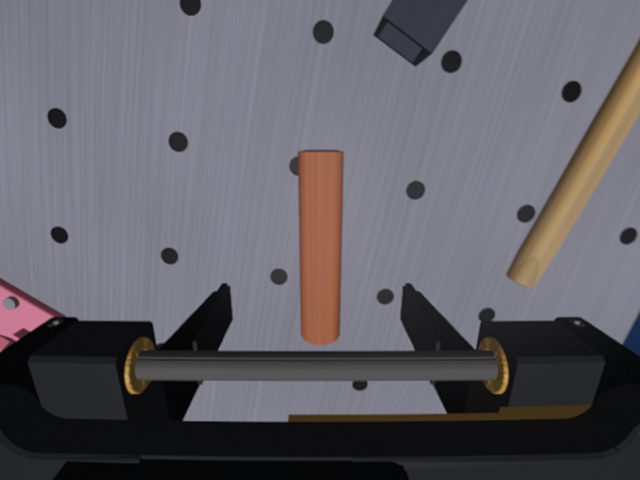

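drive_tool:
  commands:
    - {"dx": 0,"dy": 0,"dz": -30,"yaw": 0}
    - {"dx": 0,"dy": 0,"dz": -35,"yaw": 0}
    - {"dx": 0,"dy": 0,"dz": -25,"yaw": 0}
    - {"dx": 0,"dy": 0,"dz": -12,"yaw": 0}
    - {"dx": 0,"dy": 0,"dz": 0,"yaw": 0}

```text
t: 12.98
eef_pos: [629.2, 35.7, 13.7]
tcp_rot: [-3.14, -0.0, 1.767]
ft_force: [0.7, -0.1, -0.0]
opening: 0.997
```

drive_tool:
  commands:
    - {"dx": 0,"dy": 0,"dz": -4,"yaw": 0}
    - {"dx": 0,"dy": 0,"dz": -2,"yaw": 0}
    - {"dx": 0,"dy": 0,"dz": 0,"yaw": 0}
    - {"dx": 0,"dy": 0,"dz": 0,"yaw": 0}

```text
t: 13.32
eef_pos: [630.3, 36.3, 9.9]
tcp_rot: [3.14, 0.0, 1.768]
ft_force: [-1.0, -1.4, 0.6]
opening: 1.001
```

```bash
python3 - <<'E'
from h import *
s=env.state();print(s['t'],s['eef_pos'],np.degrees(s['tcp_rot']),s['ft_force'],s['opening'])
c=env.calibration('wrist');save('wrist','w9.png');
E
```

```text
13.3167 [630.28790148  36.32319917   9.86811885] [1.79899768e+02 2.34257417e-02 1.01324344e+02] [-1.0405525  -1.39481868  0.57645989] 1.0008702048406315
```

View pics/w9.png

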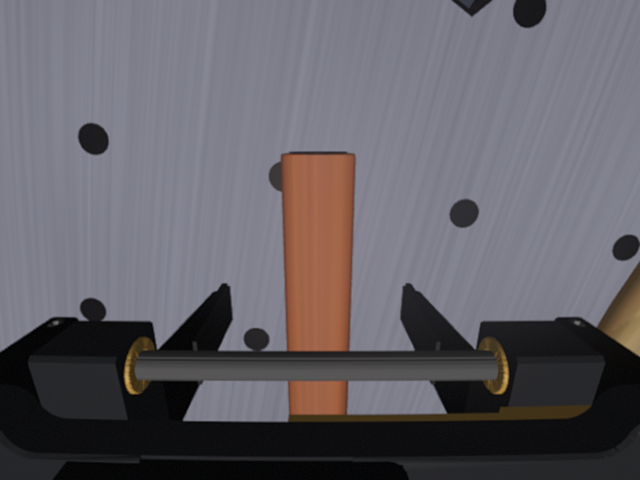

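Centred (cols 282–354). Down 7 mm and close.

drive_tool:
  commands:
    - {"dx": 0,"dy": 0,"dz": -4,"yaw": 0}
    - {"dx": 0,"dy": 0,"dz": -3,"yaw": 0}
    - {"dx": 0,"dy": 0,"dz": 0,"yaw": 0}
    - {"dx": 0,"dy": 0,"dz": 0,"yaw": 0}

```text
t: 13.7
eef_pos: [629.6, 36.4, 1.4]
tcp_rot: [-3.141, -0.0, 1.769]
ft_force: [0.9, -0.4, -1.1]
opening: 1.003
```

drive_tool:
  commands:
    - {"dx": 0,"dy": 0,"dz": 0,"yaw": 0}
    - {"dx": 0,"dy": 0,"dz": 0,"yaw": 0}
    - {"dx": 0,"dy": 0,"dz": 0,"yaw": 0}
    - {"dx": 0,"dy": 0,"dz": 0,"yaw": 0}
    - {"dx": 0,"dy": 0,"dz": 0,"yaw": 0}
  grip: 0.15

```text
t: 14.12
eef_pos: [629.8, 36.4, 1.7]
tcp_rot: [3.141, 0.0, 1.769]
ft_force: [-0.3, 0.3, 0.1]
opening: 0.706
```

drive_tool:
  commands:
    - {"dx": 0,"dy": 0,"dz": 0,"yaw": 0}
    - {"dx": 0,"dy": 0,"dz": 0,"yaw": 0}
    - {"dx": 0,"dy": 0,"dz": 0,"yaw": 0}
    - {"dx": 0,"dy": 0,"dz": 0,"yaw": 0}
    - {"dx": 0,"dy": 0,"dz": 0,"yaw": 0}

```text
t: 14.53
eef_pos: [629.9, 36.4, 1.7]
tcp_rot: [3.141, 0.0, 1.768]
ft_force: [0.4, -0.2, -1.3]
opening: 0.367
```

drive_tool:
  commands:
    - {"dx": 0,"dy": 0,"dz": 0,"yaw": 0}
    - {"dx": 0,"dy": 0,"dz": 0,"yaw": 0}
    - {"dx": 0,"dy": 0,"dz": 0,"yaw": 0}
    - {"dx": 0,"dy": 0,"dz": 0,"yaw": 0}

```text
t: 14.87
eef_pos: [629.9, 36.4, 1.7]
tcp_rot: [3.141, 0.0, 1.769]
ft_force: [1.1, 0.8, -0.4]
opening: 0.361
```

drive_tool:
  commands:
    - {"dx": 0,"dy": 0,"dz": 10,"yaw": 0}
    - {"dx": 0,"dy": 0,"dz": 25,"yaw": 0}
    - {"dx": 0,"dy": 0,"dz": 35,"yaw": 0}
    - {"dx": 0,"dy": 0,"dz": 35,"yaw": 0}
    - {"dx": 0,"dy": 0,"dz": 35,"yaw": 0}

```text
t: 15.28
eef_pos: [629.0, 36.4, 143.4]
tcp_rot: [-3.14, -0.0, 1.769]
ft_force: [1.4, 0.5, -2.6]
opening: 0.363
```

drive_tool:
  commands:
    - {"dx": -6,"dy": 24,"dz": 25,"yaw": 6}
    - {"dx": -6,"dy": 24,"dz": 15,"yaw": 6}
    - {"dx": -6,"dy": 24,"dz": 0,"yaw": 6}
    - {"dx": -6,"dy": 24,"dz": 0,"yaw": 6}
    - {"dx": -6,"dy": 24,"dz": 0,"yaw": 6}

```text
t: 15.7
eef_pos: [598.8, 157.3, 182.5]
tcp_rot: [3.142, -0.0, 2.297]
ft_force: [-0.6, 0.3, -2.2]
opening: 0.361
```

drive_tool:
  commands:
    - {"dx": -7,"dy": 24,"dz": 0,"yaw": 6}
    - {"dx": -7,"dy": 24,"dz": 0,"yaw": 6}
    - {"dx": -7,"dy": 24,"dz": 0,"yaw": 6}
    - {"dx": -7,"dy": 24,"dz": 0,"yaw": 6}
    - {"dx": -7,"dy": 24,"dz": 0,"yaw": 6}

```text
t: 16.12
eef_pos: [563.7, 277.3, 182.0]
tcp_rot: [-3.141, -0.001, 2.821]
ft_force: [0.8, 0.2, -3.4]
opening: 0.365
```

drive_tool:
  commands:
    - {"dx": -7,"dy": 24,"dz": 0,"yaw": 6}
    - {"dx": -7,"dy": 20,"dz": 0,"yaw": 6}
    - {"dx": 0,"dy": 0,"dz": 0,"yaw": 0}
    - {"dx": 0,"dy": 0,"dz": 0,"yaw": 0}
    - {"dx": 0,"dy": 0,"dz": 0,"yaw": 0}

```text
t: 16.53
eef_pos: [550.6, 319.8, 181.8]
tcp_rot: [-3.141, -0.0, 3.024]
ft_force: [0.3, -0.5, -2.8]
opening: 0.36
```

```bash
python3 - <<'E'
from h import *
s=env.state();print(s['t'],s['eef_pos'],np.degrees(s['tcp_rot']),s['ft_force'],s['moment'],s['opening'])
c=env.calibration('wrist');save('wrist','w10.png');
run('wrist',c,'yellow_cradle',cradle(),0,[(441.8,333.7,173.2)])
E
```

```text
16.5333 [550.57572976 319.83588552 181.77222763] [-1.79976290e+02 -2.15593756e-02  1.73239305e+02] [ 0.28950705 -0.50570461 -2.8415614 ] [ 0.06244902 -0.15207334  0.05971806] 0.35954460552143147
wrist yellow_cradle 0.87 [441.35 334.48 172.89   0.77]
```

View pics/w10.png

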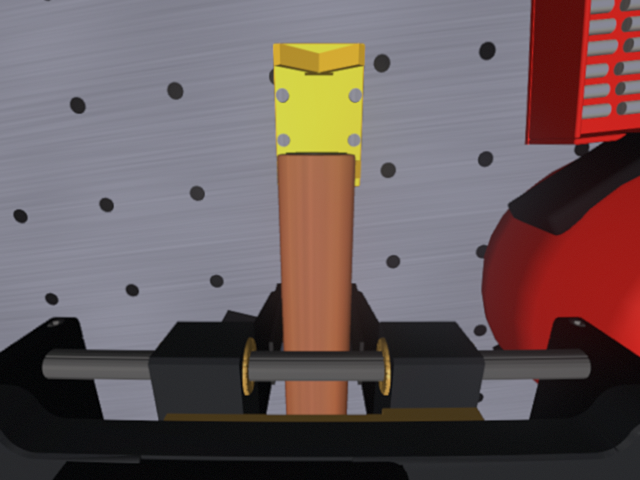

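drive_tool:
  commands:
    - {"dx": -25,"dy": 3,"dz": 0,"yaw": 0}
    - {"dx": -28,"dy": 4,"dz": 0,"yaw": 0}
    - {"dx": -28,"dy": 4,"dz": -10,"yaw": 0}
    - {"dx": -28,"dy": 3.2,"dz": -25,"yaw": 0}
    - {"dx": 0,"dy": 0,"dz": -25,"yaw": 0}

```text
t: 17.05
eef_pos: [438.1, 334.1, 122.1]
tcp_rot: [3.141, -0.0, 3.025]
ft_force: [1.4, 0.8, -3.6]
opening: 0.36
```

drive_tool:
  commands:
    - {"dx": 0,"dy": 0,"dz": -20,"yaw": 0}
    - {"dx": 0,"dy": 0,"dz": -10,"yaw": 0}
    - {"dx": 0,"dy": 0,"dz": 0,"yaw": 0}
    - {"dx": 0,"dy": 0,"dz": 0,"yaw": 0}
    - {"dx": 0,"dy": 0,"dz": 0,"yaw": 0}

```text
t: 17.47
eef_pos: [442.6, 334.5, 92.6]
tcp_rot: [3.141, 0.001, 3.024]
ft_force: [0.1, 0.3, -2.1]
opening: 0.362
```

```bash
python3 - <<'E'
from h import *
s=env.state();print(s['t'],s['eef_pos'],np.degrees(s['tcp_rot']),s['ft_force'],s['opening'])
c=env.calibration('wrist');save('wrist','w11.png');
E
```

```text
17.4667 [442.61229417 334.54597507  92.64142435] [1.79945713e+02 6.48517988e-02 1.73271779e+02] [ 0.06520006  0.32219767 -2.09033586] 0.3615025009036631
```

View pics/w11.png

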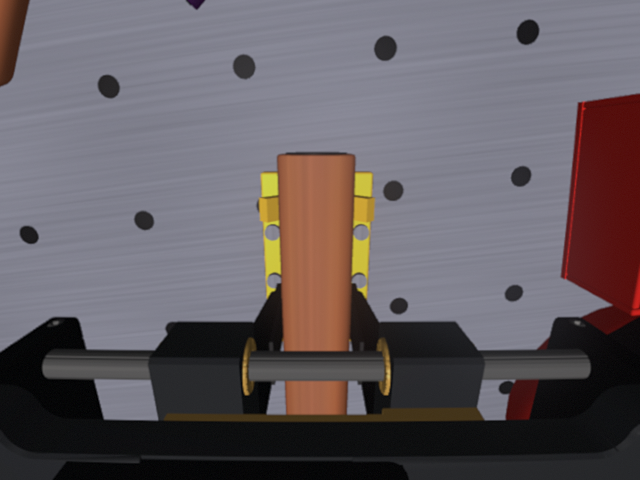

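drive_tool:
  commands:
    - {"dx": 0,"dy": 0,"dz": -20,"yaw": 0}
    - {"dx": 0,"dy": 0,"dz": -15,"yaw": 0}
    - {"dx": 0,"dy": 0,"dz": -10,"yaw": 0}
    - {"dx": 0,"dy": 0,"dz": 0,"yaw": 0}
    - {"dx": 0,"dy": 0,"dz": 0,"yaw": 0}

```text
t: 17.93
eef_pos: [442.0, 334.6, 47.0]
tcp_rot: [3.141, 0.0, 3.025]
ft_force: [0.9, -0.1, -2.1]
opening: 0.362
```

drive_tool:
  commands:
    - {"dx": 0,"dy": 0,"dz": -3,"yaw": 0}
    - {"dx": 0,"dy": 0,"dz": -2,"yaw": 0}
    - {"dx": 0,"dy": 0,"dz": -1,"yaw": 0}
    - {"dx": 0,"dy": 0,"dz": 0,"yaw": 0}
    - {"dx": 0,"dy": 0,"dz": 0,"yaw": 0}

```text
t: 18.35
eef_pos: [441.8, 334.6, 40.8]
tcp_rot: [3.141, 0.0, 3.025]
ft_force: [-0.4, 0.3, -3.5]
opening: 0.362
```

drive_tool:
  commands:
    - {"dx": 0,"dy": 0,"dz": -2,"yaw": 0}
    - {"dx": 0,"dy": 0,"dz": -1.5,"yaw": 0}
    - {"dx": 0,"dy": 0,"dz": 0,"yaw": 0}
    - {"dx": 0,"dy": 0,"dz": 0,"yaw": 0}

```text
t: 18.68
eef_pos: [441.7, 334.5, 37.0]
tcp_rot: [-3.142, -0.0, 3.025]
ft_force: [-0.3, 0.1, -2.5]
opening: 0.367
```

drive_tool:
  commands:
    - {"dx": 0,"dy": 0,"dz": -1,"yaw": 0}
    - {"dx": 0,"dy": 0,"dz": 0,"yaw": 0}
    - {"dx": 0,"dy": 0,"dz": 0,"yaw": 0}

```text
t: 18.93
eef_pos: [441.7, 334.6, 36.1]
tcp_rot: [3.142, -0.0, 3.025]
ft_force: [0.2, -0.4, -3.2]
opening: 0.361
```

drive_tool:
  commands:
    - {"dx": 0,"dy": 0,"dz": -0.7,"yaw": 0}
    - {"dx": 0,"dy": 0,"dz": 0,"yaw": 0}
    - {"dx": 0,"dy": 0,"dz": 0,"yaw": 0}

```text
t: 19.18
eef_pos: [441.7, 334.6, 35.4]
tcp_rot: [3.142, -0.0, 3.025]
ft_force: [0.3, 0.8, -3.5]
opening: 0.366
```

drive_tool:
  commands:
    - {"dx": 0,"dy": 0,"dz": -0.7,"yaw": 0}
    - {"dx": 0,"dy": 0,"dz": 0,"yaw": 0}
    - {"dx": 0,"dy": 0,"dz": 0,"yaw": 0}

```text
t: 19.43
eef_pos: [441.7, 334.6, 34.7]
tcp_rot: [3.142, -0.0, 3.025]
ft_force: [0.4, -0.2, -2.8]
opening: 0.363
```

drive_tool:
  commands:
    - {"dx": 0,"dy": 0,"dz": -0.5,"yaw": 0}
    - {"dx": 0,"dy": 0,"dz": 0,"yaw": 0}
    - {"dx": 0,"dy": 0,"dz": 0,"yaw": 0}

```text
t: 19.68
eef_pos: [441.8, 334.7, 34.3]
tcp_rot: [3.141, 0.0, 3.025]
ft_force: [-0.9, 0.6, -1.5]
opening: 0.36
```

drive_tool:
  commands:
    - {"dx": 0,"dy": 0,"dz": -0.5,"yaw": 0}
    - {"dx": 0,"dy": 0,"dz": 0,"yaw": 0}
    - {"dx": 0,"dy": 0,"dz": 0,"yaw": 0}

```text
t: 19.93
eef_pos: [442.0, 334.8, 34.0]
tcp_rot: [3.141, 0.001, 3.025]
ft_force: [-0.5, 1.8, 1.5]
opening: 0.361
```

drive_tool:
  commands:
    - {"dx": 0,"dy": 0,"dz": -0.5,"yaw": 0}
    - {"dx": 0,"dy": 0,"dz": 0,"yaw": 0}
    - {"dx": 0,"dy": 0,"dz": 0,"yaw": 0}

```text
t: 20.18
eef_pos: [442.0, 335.0, 33.8]
tcp_rot: [3.141, 0.001, 3.025]
ft_force: [-1.3, 3.5, 6.7]
opening: 0.36
```

Seated (33.8, expected about 34). Release and retreat.

drive_tool:
  commands:
    - {"dx": 0,"dy": 0,"dz": 0,"yaw": 0}
    - {"dx": 0,"dy": 0,"dz": 0,"yaw": 0}
    - {"dx": 0,"dy": 0,"dz": 0,"yaw": 0}
    - {"dx": 0,"dy": 0,"dz": 0,"yaw": 0}
    - {"dx": 0,"dy": 0,"dz": 0,"yaw": 0}
  grip: 0.8

```text
t: 20.6
eef_pos: [441.7, 334.4, 33.1]
tcp_rot: [-3.141, -0.0, 3.025]
ft_force: [-0.0, -0.0, -0.1]
opening: 0.655
```

drive_tool:
  commands:
    - {"dx": 0,"dy": 0,"dz": 0,"yaw": 0}
    - {"dx": 0,"dy": 0,"dz": 10,"yaw": 0}
    - {"dx": 0,"dy": 0,"dz": 25,"yaw": 0}
    - {"dx": 0,"dy": 0,"dz": 30,"yaw": 0}
    - {"dx": 0,"dy": 0,"dz": 35,"yaw": 0}

```text
t: 21.02
eef_pos: [441.1, 334.2, 134.1]
tcp_rot: [-3.14, -0.002, 3.025]
ft_force: [0.2, 0.8, -0.7]
opening: 0.797
```

drive_tool:
  commands:
    - {"dx": 0,"dy": 0,"dz": 30,"yaw": 0}
    - {"dx": 0,"dy": 0,"dz": 20,"yaw": 0}
    - {"dx": 0,"dy": 0,"dz": 0,"yaw": 0}
    - {"dx": 0,"dy": 0,"dz": 0,"yaw": 0}
    - {"dx": 0,"dy": 0,"dz": 0,"yaw": 0}

```text
t: 21.43
eef_pos: [441.3, 334.3, 182.8]
tcp_rot: [-3.141, -0.001, 3.025]
ft_force: [0.1, -0.5, -1.1]
opening: 0.799
```

```bash
python3 - <<'E'
from h import *
s=env.state();print(s['t'],s['eef_pos'],np.degrees(s['tcp_rot']),s['ft_force'],s['opening'])
c=env.calibration('wrist');a=save('wrist','w12.png')
run('wrist',c,'copper_tube',cyl(17.5),50,[(442,334,173)])
run('wrist',c,'yellow_cradle',cradle(),0,[(442,334,173)])
c=env.calibration('top');b=save('top','top12.png')
run('top',c,'steel_tube',cyl(21),55,[(454,-257,22)])
s=save('side','side12.png')
E
```

```text
21.4333 [441.31916314 334.32337073 182.79082058] [-1.79975876e+02 -3.80014208e-02  1.73328077e+02] [ 0.09271106 -0.46252778 -1.05021938] 0.7987511293490307
wrist copper_tube 0.87 [439.73 335.1  173.37   0.94]
wrist yellow_cradle 0.66 [441.67 334.28 173.17   0.51]
top steel_tube 0.75 [ 451.55 -257.57   23.65    0.92]
```

View pics/w12.png

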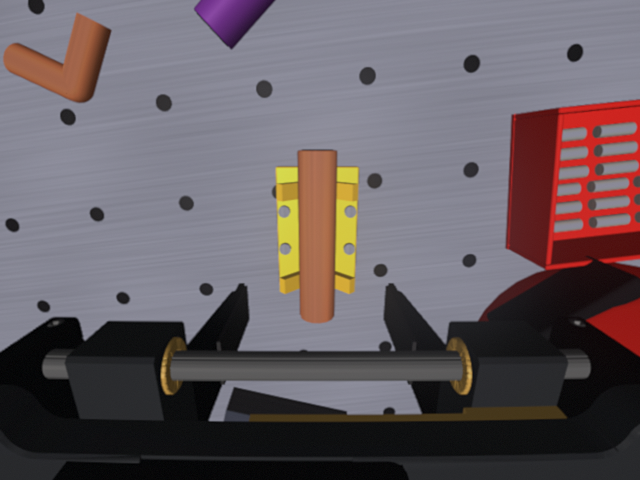

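View pics/side12.png

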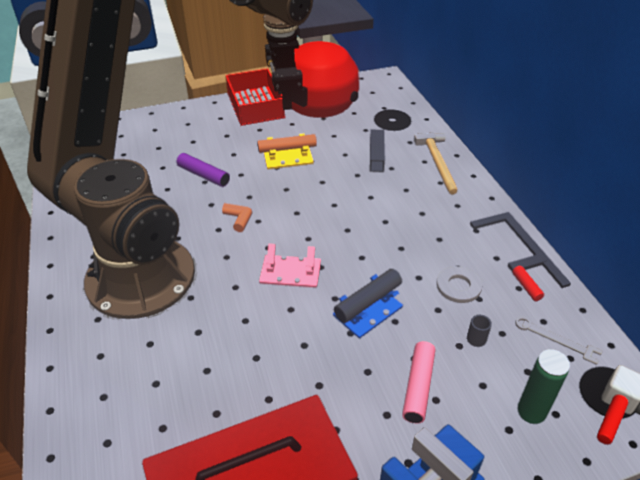

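View pics/top12.png

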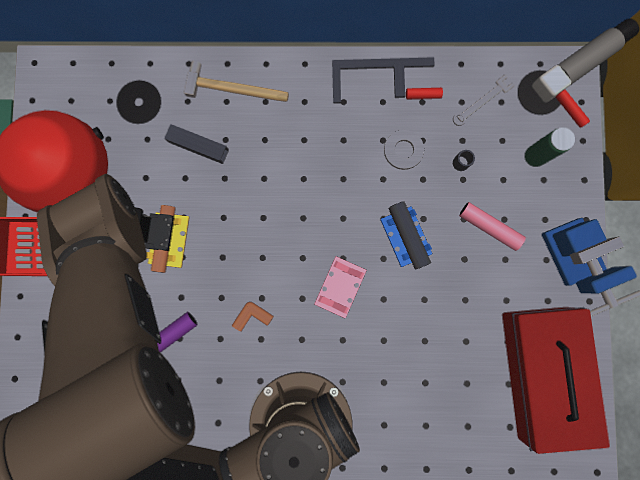

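Both tubes sit in the grooves: copper at (318, 235) in the wrist view, steel at (409, 236) in the top view. They are level and centred, and the gripper is clear of everything.

```bash
python3 -c "
from cell import env
print(env.job_done())"
```

```text
the job is handed in; nothing more can be done
None
```

Both tubes are in their cradles, and the job was handed in at about 21.7 s of the 61 s allowed. I laid the steel tube in the blue cradle first, then the copper tube in the yellow one. Each was lowered in steps of 1 mm or less until the force reading showed contact, then released.

| Tube | Tube centre and direction found after release | Cradle | Difference |
|---|---|---|---|
| Steel | (453.4, -257.0), 23.1° | Blue: (453.7, -256.6), 22–23° | within about 1 mm and 1° |
| Copper | (439.7, 335.1), 173.4° | Yellow: (441.6, 334.1), 173.0° | within about 2 mm and 0.5° |

- **Seating height:** contact came within about 0.5 mm of the height expected for a seated tube in both cases.
- **Forces:** the highest wrist force in any reading was about 8 N.
- **Last look:** the top and side pictures showed the steel tube level in both V's, and the wrist and side pictures showed the same for the copper tube. Nothing else had visibly moved, and the gripper was about 150 mm above its release height.

Two checks agreed less well. A later top-camera fit put the steel tube about 2 mm and 1.5° from the cradle. The yellow cradle's fit after placing overlapped poorly because the tube hides part of it, though its position agreed with the earlier ones.

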